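# Square up the cleats on the tilting tray

### The job

Pick up the one loose screw cleat lying on the bench (the block with two screw holes) and set it flat on the tilting tray, in the free gap between the two cleats already there, its long side along the metal fence. Then lift the tray's handle side well up so that all three cleats slide down against the fence in a single row, and lower the tray back down flat, the cleats still lined up along the fence.

Things in the scene. Friction and masses are not known exactly. Their poses are not given: they have to be found in the camera images.
- tray_handle (a point): Tray's bar handle: level steel bar, 12 mm dia, 122 long, on two posts 110 apart, free all round; pinch across it from above, it can turn in the fingers. Point: mid-bar, 71 mm above bench. Axes tilt with the tray: x along bar and fence, y across tray to fence, z off the floor. Hinge line parallel to x at y 215, z -53 mm: lifted, the bar swings up and towards the fence. Lift 4 N; damped; stops at 37 deg.
- cleat_a_mid (a point): Pine block 60 (x) x 32 (y) x 30 mm high, two screw holes on top; point: its centre. Loose on the tray at the handle's -x side, a little turned. In the handle's axes: tray floor at z -45 mm, open from x -140 to 140 and y 30 to 205, where the aluminium fence stands (26 mm high; other rims 12): a cleat flush along it has its centre at y 189, z -30.
- cleat_b_mid (a point): Same block, 60 (x) x 32 (y) x 30 mm high, 32 g; point: its centre. Loose on the tray at the handle's +x side, a little turned; the gap between the two is at least 100 mm wide. The grey laminate floor is slick: cleats begin to slide at 10 to 15 degrees of tilt, about 27 degrees for a second is ample, and they turn flush as they meet the fence.
- cleat_c_mid (a point): Same block, 60 (x) x 32 (y) x 30 mm high, about 32 g; point: its centre, 15 mm above the bench. The one to pick up: alone on the bench to the right of the tray, its x axis at any angle, in one of three places near a stepped wooden offcut, a round dowel stub and a 200 mm batten, which are not needed.
Not all that is in view belongs to the job. What is shaped like the part that bears cleat_c_mid but green is not meant. What is shaped like the part that bears cleat_a_mid but turquoise is not meant.

How it is judged:
By the outcome, as a careful person would: the job done as asked, in the order asked, and still so for the second after the job is handed in, with the robot touching nothing.
It also fails if it takes over 61 s, if anything falls off the work surface, if the arm or the gripper's body presses on something with over 40 N, if the wrist force passes 120 N, or if a joint passes its speed limit or range.

### The arm

A 6-joint arm with a two-finger parallel gripper is mounted at the origin on the work surface. World frame = base frame: x ahead of the robot, y to its left, z up, the work surface at z = 0. Lengths are in m, angles in rad, forces in N, time in s.
With the tool pointing down it reaches from about 0.275 to 0.75 m from the base axis. Payload 10.2 kg.
Tool frame: the origin (TCP) lies between the finger pads; the fingertips stand manip.finger_overhang ahead of it and the grasp point (between the pads) lies 11 mm behind it (manip.finger_overhang is the distance from the TCP to the fingertips, in m); z points along the fingers, y is the line along which they close (so a half turn about z gives the same grasp; the last joint's range is limited). The gripper opens to 85 mm and grips with 20 to 120 N. Pads are 22 mm wide; open, the fingers measure 114 mm over their backs; the gripper's body (76 mm by 85 mm) begins 54 mm behind the grasp point. The pads swing forward as they close: fully open they stand 13 mm farther back than shut.
Start: joints at [1.061, 0.313, 1.498, -0, 1.331, -0.223], TCP at [0.149, 0.504, 0.239] pointing down, gripper open.
Joint ranges: [-2.94, 2.94], [-0.97, 2.17], [0.19, 2.56], [-1.23, 4.37], [0.02, 3.11], [-2.88, 2.88]. Speed limits (rad/s): [2.39, 2.39, 3.01, 3.14, 3.14, 3.14].

### API

Orientations are given as a 3x3 rotation matrix whose columns are the frame's x, y, z axes.
In Python, from bench import manip, read_camera, job gives the robot as it stands.
- The arm moves only by the shell command python3 -m crank 'ROWS' [FORCE]. ROWS is JSON, a list of rows, each a list of 7 numbers: the finger opening in cm, from 0 to 8.54, then the shift along the world's x, y, z in cm, then the turn, a rotation vector about the world's x, y, z in degrees. A call has 1 to 5 rows; each row is the pose to reach, as a shift and turn from the pose commanded when the call began; what a row does not reach only later rows make up. A row lasts 1/8 s, in which the tool goes at most 62.5 mm and 10.7 degrees, less where a joint would pass 70% of its speed; a pose out of reach is approached as far as the arm can. A call with a gripper value outside its range is refused whole. The fingers move at their own pace and stop on an object; FORCE is the grip in N (left out, the last holds). Time passes only in rows, so rows that repeat a pose let the fingers close. It gives the time, the measured TCP pose, the force, the opening and the grip force at its end, in the units of the state.
- manip.get_obs(): the state, without advancing time (a new reading comes with each control period).
- read_camera(name): name is "scene" or "top" or "wrist"; returns a dict with "pixels" (480x640x3 uint8, red, green, blue), "mtx" (3x3 intrinsics, pixels), "D" ([k1, k2, p1, p2, k3] as OpenCV has them; the pictures are not rectified), "R" (3x3) and "t" (3): a world point X has camera coordinates R X + t; the wrist camera has in their place "T_tool_cam" (4x4, takes a point from camera to tool coordinates, whose origin is the TCP and whose axes are the flange's). Camera axes: x right, y down, z forward; pixel columns grow to the right and rows downward; lengths in m; the calibration is good to about 2 mm. A picture is of the moment at which its call begins: read the wrist's pose just before it. There is no depth.
- job.job_done(): hands the job in; it is judged then, once.
The state is a dict: "t": time; "joint_positions": joint angles; "qd": joint speeds; "joint_torque": joint torques, N m; "ee_pos": TCP position; "tool_rot": TCP orientation; "wrist_force": force on the tool from outside, world axes, zero at the start; "ft_torque": the same for the moment, N m; "opening": finger opening in m; "grip_force": force on a finger pad.
Only numpy, scipy, OpenCV 4.12 (cv2) and the standard library are available. Lean on these libraries where they do the work, as an engineer would, in place of code of your own. Each camera call takes 0.05 s, during which the arm holds its last target. There are 200 camera calls.

## Working session

There is one attempt and no reset: what is moved stays moved. The work goes in short steps, Python scripts to look and compute and a shell command to move; the robot and the scene stay as the last step left them, time stands still between calls to the robot, and variables do not carry over. Pictures are saved under pics/ and viewed, at most 10 in all, crops included, and the job is handed in when it is done.

```bash
mkdir -p pics; cat > h.py <<'E'
import numpy as np, cv2
from bench import manip, read_camera, job
def snap(n,f):
    c=read_camera(n); cv2.imwrite('pics/'+f+'.png',c['pixels'][:,:,::-1]); np.savez('pics/'+f+'.npz',**{k:np.array(v) for k,v in c.items()}); return c
def ray(c,uv):
    p=cv2.undistortPoints(np.array(uv,float).reshape(-1,1,2),np.array(c['mtx'],float),np.array(c['D'],float)).reshape(-1,2)
    R=np.array(c['R']);t=np.array(c['t'])
    d=np.c_[p,np.ones(len(p))]@R
    return -R.T@t,d
def plane(c,uv,z):
    o,d=ray(c,uv); return o+d*((z-o[2])/d[:,2])[:,None]
def tri(c1,u1,c2,u2):
    o1,d1=ray(c1,u1);o2,d2=ray(c2,u2);r=[]
    for a,b in zip(d1,d2):
        s=np.linalg.lstsq(np.c_[a,-b],o2-o1,rcond=None)[0]
        p,q=o1+s[0]*a,o2+s[1]*b; r.append(np.r_[(p+q)/2,np.linalg.norm(p-q)])
    return np.array(r)
E
python3 - <<'E'
from h import *
o=manip.get_obs();print(o['t'],o['ee_pos'],o['wrist_force'],manip.finger_overhang)
snap('scene','s0');snap('top','t0')
E
```

```text
0.0 [0.14840807 0.50332094 0.2387253 ] [ 0.74984549 -1.13550092 -0.59513271] 0.008
```

View pics/s0.png

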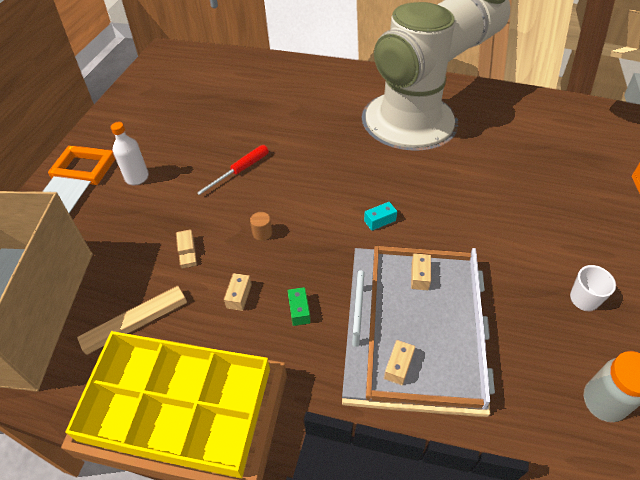

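View pics/t0.png

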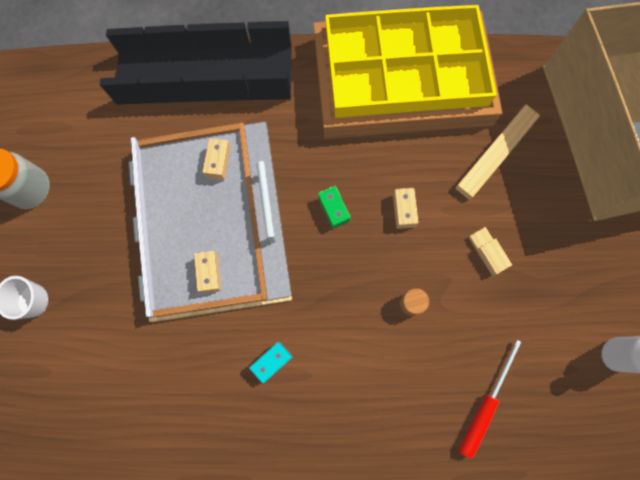

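The candidates are the pine block with two holes at top (406,208) / scene (237,292), the green block at (334,206), the turquoise one at (271,362), the stepped offcut at (490,250) and the two blocks on the tray. Only the pine block at (406,208) is loose on the bench, pine-coloured and two-holed. I'll confirm it in a crop and measure.

```bash
python3 - <<'E'
from h import *
S=dict(np.load('pics/s0.npz'));T=dict(np.load('pics/t0.npz'))
a=cv2.resize(S['pixels'][200:340,160:340],None,fx=4,fy=4,interpolation=2)[:, :400]
b=cv2.resize(T['pixels'][165:305,360:460],None,fx=4,fy=4,interpolation=2)
cv2.imwrite('pics/crop.png',np.hstack([cv2.resize(S['pixels'][225:345,165:265],(400,480),interpolation=2),cv2.resize(T['pixels'][160:280,356:456],(400,480),interpolation=2)])[:,:,::-1])
for n,c in(('s',S),('t',T)):
    h=cv2.cvtColor(c['pixels'],cv2.COLOR_RGB2HSV)
    for nm,vlo in (('all',110),('top',205)):
        m=cv2.inRange(h,(10,50,vlo),(25,150,255))
        k,l,st,ce=cv2.connectedComponentsWithStats(m)
        for i in range(1,k):
            if 200<st[i,4]<3000 and st[i,0]>60:
                cn=cv2.findContours((l==i).astype('uint8'),0,2)[0][0]
                r=cv2.minAreaRect(cn)
                print(n,nm,st[i],ce[i].round(1),np.round(cv2.boxPoints(r),1).tolist())
for n,c in(('s',S),('t',T)): 
    o,_=ray(c,[[1,1]]);print(n,o)
for uv in ([[406,208]],[[265,202]],[[206,272]],[[216,158]]): print(uv, plane(T,uv,.03))
E
```

```text
s all [ 356    0   88   62 1885] [376.4  22.6] [[356.0, 0.0], [443.0, 0.0], [443.0, 61.0], [356.0, 61.0]]
s all [176 229  21  40 630] [185.5 248.3] [[174.39999389648438, 230.10000610351562], [192.10000610351562, 228.10000610351562], [196.60000610351562, 266.29998779296875], [178.89999389648438, 268.3999938964844]]
s all [411 253  22  38 667] [420.6 271.6] [[409.29998779296875, 288.6000061035156], [412.1000061035156, 252.6999969482422], [432.20001220703125, 254.1999969482422], [429.3999938964844, 290.20001220703125]]
s all [222 272  29  41 737] [236.9 291.6] [[219.60000610351562, 307.0], [229.60000610351562, 269.79998779296875], [252.39999389648438, 275.8999938964844], [242.39999389648438, 313.20001220703125]]
s all [  77  285  110   69 2189] [132.9 318.1] [[73.30000305175781, 333.3999938964844], [175.60000610351562, 279.79998779296875], [187.1999969482422, 301.79998779296875], [84.9000015258789, 355.5]]
s all [384 340  31  45 843] [398.8 362.2] [[381.8999938964844, 378.29998779296875], [395.0, 339.0], [415.3999938964844, 345.79998779296875], [402.29998779296875, 385.1000061035156]]
s
[... 2365 characters left out ...]
999969482422], [398.8999938964844, 224.8000030517578]]
t top [471 227  41  47 829] [491.2 249.8] [[469.29998779296875, 236.1999969482422], [485.3999938964844, 224.5], [513.4000244140625, 262.79998779296875], [497.29998779296875, 274.5]]
t top [194 251  27  40 824] [207.  270.5] [[193.5, 252.3000030517578], [216.60000610351562, 250.0], [220.39999389648438, 288.1000061035156], [197.3000030517578, 290.3999938964844]]
s [1.06380348 0.06164762 0.78696969]
t [ 0.38833125 -0.10521511  0.85376312]
[[406, 208]] [[ 0.60372448 -0.23232096  0.03      ]]
[[265, 202]] [[ 0.61668001 -0.00271647  0.03      ]]
[[206, 272]] [[0.50226793 0.0908886  0.03      ]]
[[216, 158]] [[0.69441307 0.08099925 0.03      ]]
```

View pics/crop.png

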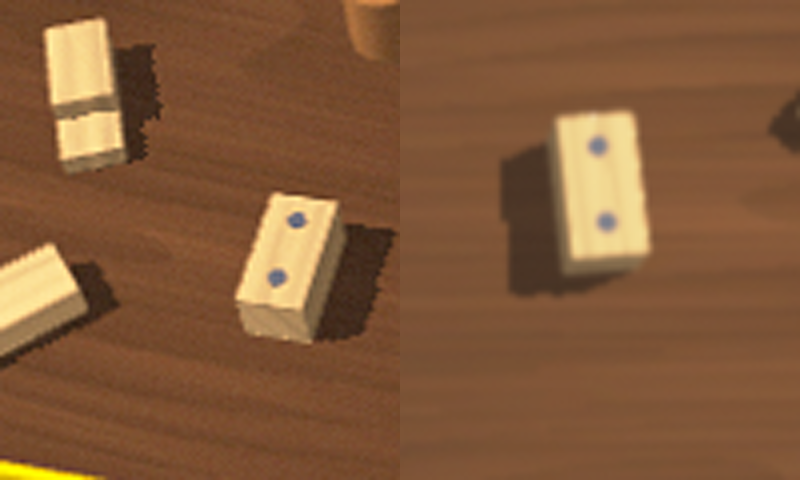

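The crop shows the loose pine cleat with two dark holes, at about scene (239,279)/(234,294) and top (405,196)/(407,215). The stepped block and the batten have no holes. Next I triangulate the holes of all three cleats, and the handle bar.

```bash
python3 - <<'E'
from h import *
S=dict(np.load('pics/s0.npz'));T=dict(np.load('pics/t0.npz'))
def holes(c,box):
    x0,y0,x1,y1=box; p=c['pixels'][y0:y1,x0:x1].astype(float)
    s=np.clip(p[...,2]-p[...,0]+40,0,None)   # bluish against pine
    g=cv2.cvtColor(p.astype('uint8'),cv2.COLOR_RGB2GRAY)
    m=(s>15).astype('uint8'); k,l,st,ce=cv2.connectedComponentsWithStats(m)
    r=[]
    for i in range(1,k):
        q=l==i;w=s*q;yy,xx=np.mgrid[:p.shape[0],:p.shape[1]]
        r.append((st[i,4],(w*xx).sum()/w.sum()+x0,(w*yy).sum()/w.sum()+y0))
    r=sorted(r,reverse=True)[:2]; r.sort(key=lambda a:a[2]); print(np.round(r,1).tolist())
    return np.array(r)[:,1:]
B={'c':((230,275,246,300),(399,190,416,222)),'a':((415,257,428,280),(199,255,216,286)),'b':((390,343,410,374),(208,142,225,172))}
for k,(bs,bt) in B.items():
    hs=holes(S,bs);ht=holes(T,bt)
    P=tri(S,hs[::-1],T,ht)   # scene near row = larger x; top upper row = larger x
    m=P[:,:3].mean(0);d=P[0,:2]-P[1,:2]
    print(k,P.round(4).tolist(),'mid',m.round(4),'ang of long axis from +x',np.degrees(np.arctan2(d[1],d[0])).round(1), np.hypot(*d).round(4))
a=cv2.resize(S['pixels'][245:420,330:500],(400,412),interpolation=2); b=cv2.resize(T['pixels'][120:325,120:300],(400,456),interpolation=2)
cv2.imwrite('pics/tray.png',np.hstack([np.vstack([a,np.zeros((44,400,3),'uint8')]),b])[:,:,::-1])
E
```

```text
[[12.0, 238.7, 279.7], [10.0, 233.8, 293.9]]
[[9.0, 405.0, 196.0], [10.0, 407.2, 215.0]]
c [[0.6235, -0.2312, 0.0313, 0.0004], [0.5917, -0.2335, 0.031, 0.0]] mid [ 0.6076 -0.2323  0.0311] ang of long axis from +x 4.3 0.0319
[[10.0, 421.5, 259.2], [13.0, 421.5, 273.6]]
[[13.0, 204.1, 260.4], [13.0, 206.3, 280.6]]
a [[0.5167, 0.0883, 0.0572, 0.0006], [0.485, 0.0839, 0.0576, 0.0007]] mid [0.5008 0.0861 0.0574] ang of long axis from +x 7.9 0.0321
[[32.0, 391.1, 346.9], [18.0, 397.2, 366.4]]
[[12.0, 216.4, 146.6], [10.0, 212.9, 165.0]]
b [[0.704, 0.0757, 0.057, 0.0012], [0.6724, 0.0695, 0.0622, 0.0178]] mid [0.6882 0.0726 0.0596] ang of long axis from +x 11.1 0.0322
```

View pics/tray.png

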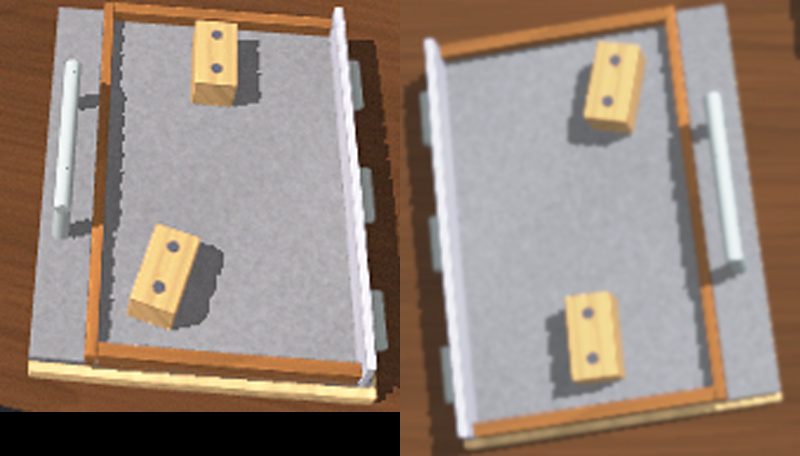

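The crop shows the bar running from top (262,162) to (271,239), or scene (360,271) to (356,~343). The white fence is on the left in the top view, and the gap between the cleats is clear. Now I work out the tray frame.

```bash
python3 - <<'E'
from h import *
S=dict(np.load('pics/s0.npz'));T=dict(np.load('pics/t0.npz'))
def bar(c,box,lo):
    x0,y0,x1,y1=box;p=c['pixels'][y0:y1,x0:x1].astype(int)
    m=(p.min(2)>lo).astype('uint8');k,l,st,ce=cv2.connectedComponentsWithStats(m)
    i=1+st[1:,4].argmax();r=cv2.minAreaRect(np.argwhere(l==i)[:,::-1].astype(np.float32))
    b=cv2.boxPoints(r)+[x0,y0];b=b[b[:,1].argsort()]
    print(lo,st[i,4],r[1]); return np.array([b[:2].mean(0),b[2:].mean(0)])
for lo in (175,190,200):
    hs=bar(S,(348,262,372,355),lo);ht=bar(T,(252,152,284,250),lo);print(hs.round(1).tolist(),ht.round(1).tolist())
    P=plane(T,ht,.071);print('top plane',P.round(4).tolist(),np.linalg.norm(P[0]-P[1]).round(4))
    P=plane(S,hs,.071);print('scene plane',P.round(4).tolist(),np.linalg.norm(P[0]-P[1]).round(4))
    Q=tri(S,hs[::-1],T,ht);print('tri',Q.round(4).tolist(),'mid',Q.mean(0).round(4))
P=plane(T,[[132.6,138.9],[147.9,315.7]],.052);print('fence',P.round(4).tolist(),np.degrees(np.arctan2(*(P[0]-P[1])[1::-1])))
# rim outer right edge top z=.038
P=plane(T,[[242.,124.],[265.,297.]],.038);print('rim',P.round(4).tolist(),np.degrees(np.arctan2(*(P[0]-P[1])[1::-1])))
print('b',tri(S,[[403.3,349.5],[397.2,366.4]],T,[[216.4,146.6],[212.9,165]]).round(4).tolist())
print(manip.get_obs()['tool_rot'].round(3).tolist(),manip.get_obs()['opening'])
E
```

```text
175 380 (5.730138778686523, 77.56448364257812)
175 895 (85.36943817138672, 13.280269622802734)
[[360.2, 268.8], [353.8, 346.1]] [[262.8, 151.5], [274.0, 236.1]]
top plane [[0.6886, -0.0031, 0.071], [0.551, -0.0223, 0.071]] 0.1389
scene plane [[0.5424, -0.0181, 0.071], [0.6926, 0.0036, 0.071]] 0.1518
tri [[0.6902, 0.0004, 0.0651, 0.0056], [0.5488, -0.0202, 0.0787, 0.006]] mid [ 0.6195 -0.0099  0.0719  0.0058]
190 315 (5.143567085266113, 62.44051742553711)
190 468 (76.07422637939453, 6.385236740112305)
[[359.9, 269.9], [354.9, 332.2]] [[260.6, 160.8], [271.1, 236.1]]
top plane [[0.673, 0.0001, 0.071], [0.5511, -0.0179, 0.071]] 0.1233
scene plane [[0.545, -0.0182, 0.071], [0.6678, -0.0, 0.071]] 0.1242
tri [[0.671, -0.0001, 0.0764, 0.0011], [0.5497, -0.018, 0.0773, 0.0011]] mid [ 0.6103 -0.009   0.0768  0.0011]
200 299 (4.816637992858887, 62.45020294189453)
200 419 (75.06510162353516, 5.667760848999023)
[[359.9, 269.9], [354.7, 332.1]] [[261.0, 160.9], [270.8, 235.3]]
top plane [[0.6729, -0.0004, 0.071], [0.5524, -0.0175, 0.071]] 0.1216
scene plane [[0.5449, -0.0181, 0.071], [0.6679, -0.0003, 0.071]] 0.1242
tri [[0.6709, -0.0005, 0.0761, 0.0013], [0.5507, -0.0178, 0.0787, 0.0011]] mid [ 0.6108 -0.0091  0.0774  0.0012]
fence [[0.7239, 0.2193, 0.052], [0.4314, 0.1756, 0.052]] 8.506878903233577
rim [[0.7511, 0.0373, 0.038], [0.461, -0.0055, 0.038]] 8.399427953546539
b [[0.6908, 0.074, 0.0881, 0.0122], [0.6855, 0.0821, 0.0233, 0.0106]]
[[-0.959, 0.283, -0.001], [0.283, 0.959, -0.001], [0.0, -0.001, -1.0]] 0.08536925719671593
```

The heights check out. The bar top is at 77 mm, cleat tops on the tray at 57 mm, and cleat c's top at 31 mm.

| Item | Measured |
|---|---|
| Bar midpoint | (0.610, -0.009) |
| Tray yaw | 8.4° |
| Cleat c centre | (0.6076, -0.2323), long axis at 4.3° |
| Cleats a / b in tray x | -0.094 / +0.090 |

I'll approach cleat c now.

```bash
python3 -m crank '[[8.5,3.1,-5,0,0,0,4],[8.5,6.2,-10,0,0,0,8],[8.5,9.3,-15,0,0,0,12],[8.5,12.4,-20,0,0,0,16],[8.5,15.5,-25,0,0,0,20.7]]' 30; python3 -m crank '[[8.5,3.1,-5,0,0,0,0],[8.5,6.2,-10,0,0,0,0],[8.5,9.3,-15,0,0,0,0],[8.5,12.4,-20,0,0,0,0],[8.5,15.5,-25,0,0,0,0]]'
```

```text
t: 0.72
ee_pos: [0.3041, 0.2519, 0.2392]
tool_rot: [[-0.997, -0.077, 0.0], [-0.077, 0.997, 0.0], [-0.0, -0.0, -1.0]]
wrist_force: [0.4, 0.7, -0.0]
opening: 0.0847
grip_force: 0.0
t: 1.35
ee_pos: [0.4592, 0.0017, 0.2392]
tool_rot: [[-0.997, -0.074, -0.0], [-0.074, 0.997, 0.0], [0.0, 0.0, -1.0]]
wrist_force: [0.7, 0.2, 0.4]
opening: 0.0847
grip_force: 0.0
```

```bash
python3 -m crank '[[8.5,3,-4.7,0,0,0,0],[8.5,6,-9.4,0,0,0,0],[8.5,9,-14.1,0,0,0,0],[8.5,12,-18.7,-2,0,0,0],[8.5,14.8,-23.4,-5,0,0,0]]'; python3 -m crank '[[8.5,0,0,-4.8,0,0,0],[8.5,0,0,-4.8,0,0,0]]'; python3 - <<'E'
from h import *
o=manip.get_obs();c=read_camera('wrist')
A=np.eye(4);A[:3,:3]=o['tool_rot'];A[:3,3]=o['ee_pos'];W=A@np.array(c['T_tool_cam']);I=np.linalg.inv(W)
c['R']=I[:3,:3];c['t']=I[:3,3]
cv2.imwrite('pics/w1.png',c['pixels'][:,:,::-1]);print(o['ee_pos'])
h=cv2.cvtColor(c['pixels'],cv2.COLOR_RGB2HSV);m=cv2.inRange(h,(10,40,150),(30,150,255))
k,l,st,ce=cv2.connectedComponentsWithStats(m)
for i in range(1,k):
    if st[i,4]>1500:
        cn=cv2.findContours((l==i).astype('uint8'),0,2)[0][0];b=cv2.boxPoints(cv2.minAreaRect(cn));P=plane(c,b,.03);print(st[i],b.round(0).tolist(),P.round(4).tolist(),P.mean(0).round(4))
E
```

```text
t: 1.98
ee_pos: [0.6075, -0.2321, 0.189]
tool_rot: [[-0.997, -0.074, 0.001], [-0.074, 0.997, -0.001], [-0.001, -0.001, -1.0]]
wrist_force: [0.3, 1.5, 0.2]
opening: 0.0849
grip_force: 0.0
t: 2.22
ee_pos: [0.6048, -0.2297, 0.1374]
tool_rot: [[-0.997, -0.074, -0.007], [-0.074, 0.997, 0.004], [0.007, 0.005, -1.0]]
wrist_force: [0.8, 0.5, 0.8]
opening: 0.0855
grip_force: 0.0
[ 0.6048462  -0.22971662  0.13736772]
[ 567   26   73  350 4596] [[563.0, 373.0], [621.0, 23.0], [640.0, 26.0], [583.0, 376.0]] [[0.7043, -0.0313, 0.03], [0.4641, -0.0638, 0.03], [0.4649, -0.0523, 0.03], [0.7061, -0.0157, 0.03]] [ 0.5849 -0.0408  0.03  ]
[  50   43  119  134 6455] [[45.0, 68.0], [89.0, 38.0], [171.0, 155.0], [127.0, 185.0]] [[0.513, -0.3996, 0.03], [0.4944, -0.3719, 0.03], [0.5583, -0.3278, 0.03], [0.5803, -0.3572, 0.03]] [ 0.5365 -0.3641  0.03  ]
[ 206  190  135   91 4838] [[206.0, 190.0], [340.0, 190.0], [340.0, 280.0], [206.0, 280.0]] [[0.5797, -0.306, 0.03], [0.5733, -0.2177, 0.03], [0.6381, -0.2118, 0.03], [0.6448, -0.3072, 0.03]] [ 0.609  -0.2607  0.03  ]
[  10  241  188  166 7574] [[4.0, 400.0], [168.0, 237.0], [200.0, 269.0], [37.0, 433.0]] [[0.7595, -0.4672, 0.03], [0.614, -0.3329, 0.03], [0.6366, -0.3113, 0.03], [0.7906, -0.4468, 0.03]] [ 0.7002 -0.3895  0.03  ]
```

View pics/w1.png

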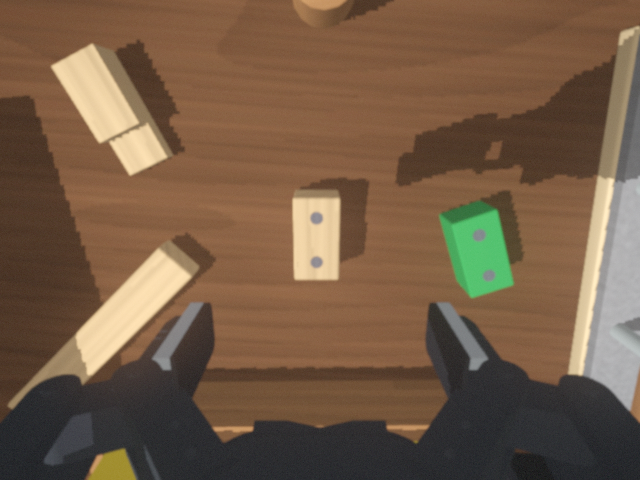

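The wrist view shows the two-holed cleat at (316,235), square to the tool, with both fingers well clear of the green block at (476,250).

```bash
python3 - <<'E'
from h import *
o=manip.get_obs();c=read_camera('wrist')
A=np.eye(4);A[:3,:3]=o['tool_rot'];A[:3,3]=o['ee_pos'];I=np.linalg.inv(A@np.array(c['T_tool_cam']))
c['R']=I[:3,:3];c['t']=I[:3,3];p=c['pixels'][195:285,296:338].astype(int)
m=((p[...,0]-p[...,2])<30).astype('uint8');k,l,st,ce=cv2.connectedComponentsWithStats(m)
q=np.array([ce[i] for i in range(1,k) if 40<st[i,4]<400])+[296,195];print(o['ee_pos'],q.round(1).tolist());P=plane(c,q,.03);print(P.round(4),P.mean(0).round(4))
E
```

```text
[ 0.60609684 -0.2300292   0.14080628] [[317.2, 214.0], [317.1, 257.6]]
[[ 0.5934 -0.2322  0.03  ]
 [ 0.6253 -0.2299  0.03  ]] [ 0.6093 -0.2311  0.03  ]
```

```bash
python3 -m crank '[[8.5,0.05,0,-5,0,0,0],[8.5,0.05,0,-10,0,0,0],[8.5,0.05,0,-12.8,0,0,0],[8.5,0.05,0,-12.8,0,0,0],[8.5,0.05,0,-12.8,0,0,0]]'; python3 -m crank '[[2.5,0,0,0,0,0,0],[2.5,0,0,0,0,0,0],[2.5,0,0,0,0,0,0],[2.5,0,0,0,0,0,0],[2.5,0,0,0,0,0,0]]' 35
```

```text
t: 2.95
ee_pos: [0.6085, -0.231, 0.0164]
tool_rot: [[-0.997, -0.075, 0.004], [-0.075, 0.997, -0.002], [-0.004, -0.003, -1.0]]
wrist_force: [-0.4, 0.1, 0.4]
opening: 0.085
grip_force: 0.0
t: 3.58
ee_pos: [0.6073, -0.2306, 0.0139]
tool_rot: [[-0.997, -0.074, 0.001], [-0.074, 0.997, -0.0], [-0.001, -0.001, -1.0]]
wrist_force: [-0.7, 1.0, 6.1]
opening: 0.0315
grip_force: 36.5
```

```bash
python3 -m crank '[[2.5,0,0,4,0,0,0],[2.5,0,0,9,0,0,0],[2.5,0,0,12,0,0,0],[2.5,0,3,12,0,0,0],[2.5,0,8,12,0,0,0]]'; python3 -m crank '[[2.5,-0.4,5,0,0,0,1],[2.5,-0.8,10,0,0,0,2],[2.5,-1.2,15,0,0,0,3],[2.5,-1.6,20,0,0,0,4],[2.5,-1.6,25,0,0,0,4]]'; python3 -m crank '[[2.5,0,0,-2,0,0,0],[2.5,0,0,-4,0,0,0],[2.5,0,0,-4,0,0,0]]'
```

```text
t: 4.2
ee_pos: [0.6067, -0.1505, 0.1331]
tool_rot: [[-0.997, -0.072, -0.0], [-0.072, 0.997, -0.0], [0.0, -0.0, -1.0]]
wrist_force: [0.1, 1.6, 0.1]
opening: 0.0312
grip_force: 35.9
t: 4.82
ee_pos: [0.5905, 0.1012, 0.1331]
tool_rot: [[-0.99, -0.144, -0.001], [-0.144, 0.99, 0.0], [0.001, 0.0, -1.0]]
wrist_force: [0.3, -1.1, -0.3]
opening: 0.0313
grip_force: 35.9
t: 5.2
ee_pos: [0.5901, 0.0997, 0.0918]
tool_rot: [[-0.99, -0.144, -0.004], [-0.144, 0.99, 0.0], [0.003, 0.001, -1.0]]
wrist_force: [0.0, -0.3, 0.5]
opening: 0.0312
grip_force: 35.9
```

```bash
python3 - <<'E'
from h import *
o=manip.get_obs();print(o['t'],o['ee_pos'],o['opening'],o['grip_force']);c=snap('top','t1');cv2.imwrite('pics/t1c.png',cv2.resize(c['pixels'][110:330,110:310],(727,600)[::1])[:,:,::-1]);
E
```

```text
5.2 [0.59007233 0.09965666 0.09178379] 0.031221413540048586 35.905017256736755
```

View pics/t1c.png

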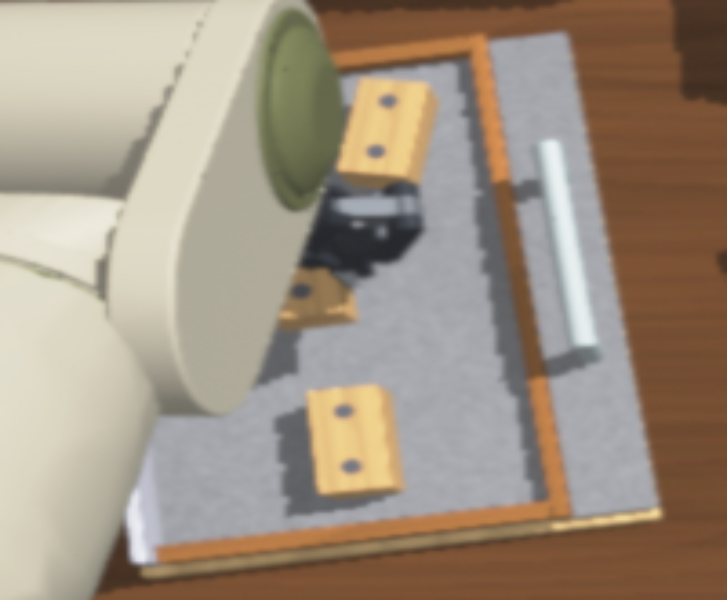

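Cleat c hangs level in the gap between the two others, at crop (300,300). I'll lower it.

```bash
python3 -m crank '[[2.5,0,0,-2.5,0,0,0],[2.5,0,0,-4,0,0,0],[2.5,0,0,-4.8,0,0,0],[2.5,0,0,-5.0,0,0,0],[2.5,0,0,-5.0,0,0,0]]'
```

```text
t: 5.88
ee_pos: [0.5913, 0.0996, 0.0438]
tool_rot: [[-0.99, -0.144, 0.001], [-0.144, 0.99, -0.0], [-0.001, -0.0, -1.0]]
wrist_force: [-0.4, 0.4, -0.6]
opening: 0.0315
grip_force: 35.9
```

```bash
python3 -m crank '[[2.5,0,0,-0.2,0,0,0],[2.5,0,0,-0.3,0,0,0],[2.5,0,0,-0.3,0,0,0]]'; python3 -m crank '[[2.5,0,0,0,0,0,0],[2.5,0,0,0,0,0,0]]'
```

```text
t: 6.25
ee_pos: [0.591, 0.0996, 0.0403]
tool_rot: [[-0.99, -0.144, 0.0], [-0.144, 0.99, -0.0], [0.0, -0.0, -1.0]]
wrist_force: [-0.1, 0.2, -0.5]
opening: 0.0308
grip_force: 35.9
t: 6.5
ee_pos: [0.5911, 0.0995, 0.0403]
tool_rot: [[-0.99, -0.144, 0.0], [-0.144, 0.99, 0.0], [-0.0, -0.0, -1.0]]
wrist_force: [-0.4, -0.7, -0.6]
opening: 0.0315
grip_force: 35.9
```

```bash
python3 -m crank '[[2.5,0,0,-0.1,0,0,0],[2.5,0,0,-0.1,0,0,0],[2.5,0,0,-0.1,0,0,0]]'
```

```text
t: 6.88
ee_pos: [0.5912, 0.0996, 0.0399]
tool_rot: [[-0.99, -0.144, 0.001], [-0.144, 0.99, -0.0], [-0.001, -0.0, -1.0]]
wrist_force: [-1.9, 0.2, 5.7]
opening: 0.0316
grip_force: 36.5
```

Contact felt, at 5.7 N. I'll release and rise.

```bash
python3 -m crank '[[6,0,0,0,0,0,0],[6,0,0,0,0,0,0],[6,0,0,0,0,0,0],[6,0,0,3,0,0,0],[6,0,0,8,0,0,0]]'; python3 -m crank '[[6,0,0,4,0,0,0],[6,0.5,-3,4,0,0,0],[6,1.1,-7,4,0,0,0],[6,1.9,-10.9,4,0,0,0],[6,1.9,-10.9,4,0,0,0]]'; python3 - <<'E'
from h import *
o=manip.get_obs();print(o['ee_pos'])
snap('scene','s2');snap('top','t2');c=read_camera('wrist')
a=cv2.resize(dict(np.load('pics/s2.npz'))['pixels'][235:425,320:510],(400,400));b=cv2.resize(c['pixels'],(400,300))
cv2.imwrite('pics/m2.png',np.hstack([a,np.vstack([b,np.zeros((100,400,3),'uint8')])])[:,:,::-1])
E
```

```text
t: 7.5
ee_pos: [0.5901, 0.0995, 0.1188]
tool_rot: [[-0.99, -0.144, -0.004], [-0.144, 0.99, 0.0], [0.004, 0.001, -1.0]]
wrist_force: [1.2, -0.1, 0.8]
opening: 0.0596
grip_force: 0.0
t: 8.12
ee_pos: [0.6103, -0.0118, 0.159]
tool_rot: [[-0.99, -0.141, -0.0], [-0.141, 0.99, -0.0], [0.0, -0.0, -1.0]]
wrist_force: [0.2, 0.4, -0.8]
opening: 0.0602
grip_force: 0.0
[ 0.61025159 -0.01180095  0.1590129 ]
```

View pics/m2.png

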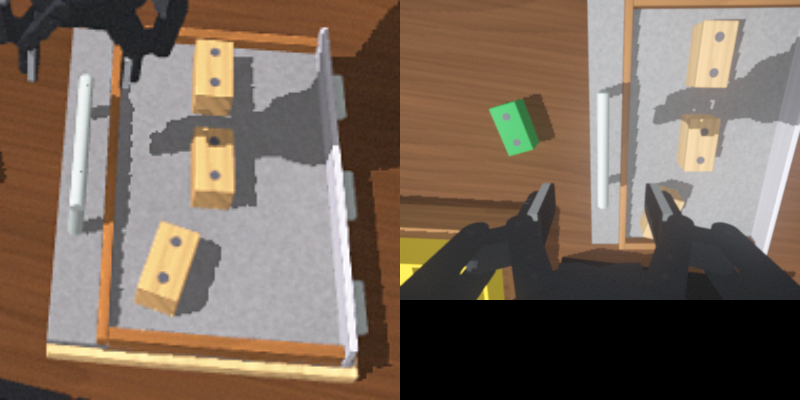

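The cleat sits flat in the gap, at left-panel (212,175), parallel to the fence. The bar at right-panel (602,150) is centred between the fingers. Next I grasp the handle.

```bash
python3 -m crank '[[6,0,0,-4,0,0,0],[6,0,0,-8,0,0,0],[6,0,0,-9.9,0,0,0],[6,0,0,-9.9,0,0,0],[6,0,0,-9.9,0,0,0]]' 30;  python3 -m crank '[[0.8,0,0,0,0,0,0],[0.8,0,0,0,0,0,0],[0.8,0,0,0,0,0,0],[0.8,0,0,0,0,0,0],[0.8,0,0,0,0,0,0]]' 30
```

```text
t: 8.9
ee_pos: [0.6109, -0.0094, 0.0619]
tool_rot: [[-0.99, -0.144, 0.003], [-0.144, 0.99, -0.001], [-0.002, -0.001, -1.0]]
wrist_force: [-0.8, 0.8, 0.0]
opening: 0.0603
grip_force: 0.0
t: 9.52
ee_pos: [0.6098, -0.0062, 0.061]
tool_rot: [[-0.99, -0.144, -0.0], [-0.144, 0.99, 0.005], [-0.0, 0.005, -1.0]]
wrist_force: [-2.5, 16.9, 6.3]
opening: 0.0108
grip_force: 30.0
```

```bash
python3 -m crank '[[0.8,0,0.3,0,0,0,0],[0.8,0,0.5,0.9,0,0,0],[0.8,-0.1,0.8,1.9,0,0,0],[0.8,-0.1,1.2,2.8,0,0,0],[0.8,-0.2,1.55,3.7,0,0,0]]'
```

```text
t: 10.15
ee_pos: [0.6079, 0.006, 0.0978]
tool_rot: [[-0.99, -0.144, -0.0], [-0.144, 0.99, -0.0], [0.0, -0.0, -1.0]]
wrist_force: [1.2, -0.1, -7.6]
opening: 0.0109
grip_force: 29.2
```

```bash
python3 -m crank '[[0.8,-0.05,0.4,0.9,0,0,0],[0.8,-0.1,0.6,1.3,0,0,0],[0.8,-0.1,0.85,1.7,0,0,0],[0.8,-0.2,1.3,2.6,0,0,0],[0.8,-0.3,1.85,3.4,0,0,0]]';  python3 -m crank '[[0.8,-0.1,0.55,0.8,0,0,0],[0.8,-0.15,1.15,1.55,0,0,0],[0.8,-0.25,1.8,2.3,0,0,0],[0.8,-0.35,2.4,3.0,0,0,0],[0.8,-0.35,2.4,3.0,0,0,0]]'; python3 -m crank '[[0.8,0,0,0,0,0,0],[0.8,0,0,0,0,0,0],[0.8,0,0,0,0,0,0],[0.8,0,0,0,0,0,0],[0.8,0,0,0,0,0,0]]'
```

```text
t: 10.78
ee_pos: [0.6052, 0.024, 0.1321]
tool_rot: [[-0.99, -0.144, 0.001], [-0.144, 0.99, -0.001], [-0.001, -0.002, -1.0]]
wrist_force: [-0.4, -7.5, -2.0]
opening: 0.0106
grip_force: 29.4
t: 11.4
ee_pos: [0.6017, 0.0478, 0.1632]
tool_rot: [[-0.99, -0.144, 0.002], [-0.144, 0.99, -0.003], [-0.001, -0.003, -1.0]]
wrist_force: [-3.9, -8.7, 2.5]
opening: 0.0107
grip_force: 29.5
t: 12.02
ee_pos: [0.6018, 0.0474, 0.1628]
tool_rot: [[-0.99, -0.143, 0.001], [-0.143, 0.99, -0.003], [-0.001, -0.003, -1.0]]
wrist_force: [-3.7, -7.8, 1.2]
opening: 0.0109
grip_force: 29.5
```

```bash
python3 - <<'E'
from h import *
c=snap('scene','s3')
cv2.imwrite('pics/s3c.png',cv2.resize(c['pixels'][200:430,300:530],(600,600))[:,:,::-1])
E
```

```text
(no output)
```

View pics/s3c.png

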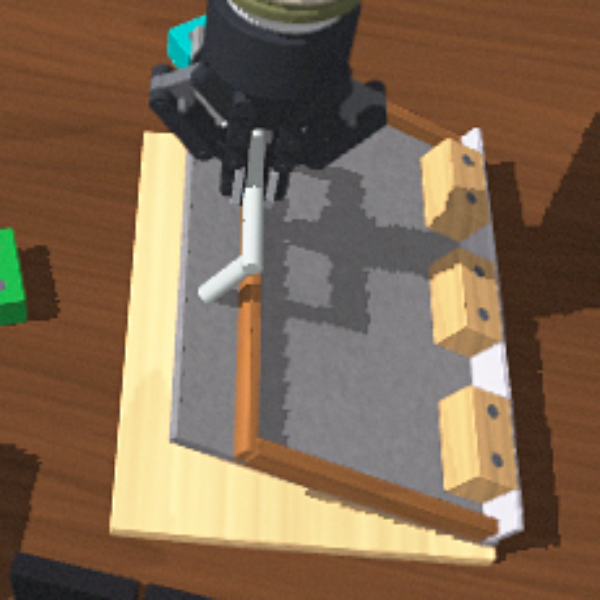

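The tray is up about 30°, and all three cleats are flush against the fence at crop (465,185), (470,300) and (478,440). I'll hold a moment, then lower it along the same arc.

```bash
python3 -m crank '[[0.8,0,0,0,0,0,0],[0.8,0,0,0,0,0,0],[0.8,0,0,0,0,0,0],[0.8,0,0,0,0,0,0],[0.8,0,0,0,0,0,0]]'; python3 -m crank '[[0.8,0.1,-0.6,-0.7,0,0,0],[0.8,0.2,-1.25,-1.45,0,0,0],[0.8,0.25,-1.85,-2.2,0,0,0],[0.8,0.35,-2.4,-3.0,0,0,0],[0.8,0.35,-2.4,-3.0,0,0,0]]'; python3 -m crank '[[0.8,0.1,-0.55,-0.8,0,0,0],[0.8,0.15,-1.0,-1.65,0,0,0],[0.8,0.2,-1.45,-2.5,0,0,0],[0.8,0.3,-1.85,-3.4,0,0,0],[0.8,0.3,-1.85,-3.4,0,0,0]]'; python3 -m crank '[[0.8,0.1,-0.35,-0.9,0,0,0],[0.8,0.1,-0.7,-1.8,0,0,0],[0.8,0.2,-1.0,-2.7,0,0,0],[0.8,0.2,-1.2,-3.4,0,0,0],[0.8,0.2,-1.25,-3.6,0,0,0]]'; python3 -m crank '[[0.8,0,0,-0.05,0,0,0],[0.8,0,0,-0.1,0,0,0],[0.8,0,0,-0.1,0,0,0]]'
```

```text
t: 12.7
ee_pos: [0.6018, 0.0474, 0.1628]
tool_rot: [[-0.99, -0.143, 0.001], [-0.143, 0.99, -0.003], [-0.001, -0.003, -1.0]]
wrist_force: [-3.8, -9.0, 2.6]
opening: 0.0105
grip_force: 29.5
t: 13.32
ee_pos: [0.6053, 0.0237, 0.132]
tool_rot: [[-0.99, -0.143, 0.001], [-0.143, 0.99, -0.001], [-0.001, -0.001, -1.0]]
wrist_force: [-2.4, -6.1, -0.2]
opening: 0.0109
grip_force: 29.9
t: 13.95
ee_pos: [0.608, 0.0055, 0.0967]
tool_rot: [[-0.99, -0.143, -0.0], [-0.143, 0.99, -0.0], [0.0, -0.0, -1.0]]
wrist_force: [-3.2, -5.2, -3.3]
opening: 0.0105
grip_force: 30.5
t: 14.58
ee_pos: [0.6099, -0.006, 0.0619]
tool_rot: [[-0.99, -0.144, -0.001], [-0.144, 0.99, 0.001], [0.0, 0.001, -1.0]]
wrist_force: [-11.1, 1.8, 15.8]
opening: 0.0105
grip_force: 32.2
t: 14.95
ee_pos: [0.6099, -0.006, 0.0619]
tool_rot: [[-0.99, -0.144, -0.0], [-0.144, 0.99, 0.0], [-0.0, 0.0, -1.0]]
wrist_force: [-9.8, 0.1, 13.5]
opening: 0.0109
grip_force: 32.0
```

The tray has seated, with about 14 N upward on the tool. I'll release and retreat.

```bash
python3 -m crank '[[5,0,0,0,0,0,0],[5,0,0,0,0,0,0],[5,0,0,0,0,0,0],[5,0,0,3,0,0,0],[5,0,0,8,0,0,0]]'; python3 -m crank '[[5,0,0,4,0,0,0],[5,-1,-5,6,0,0,0],[5,-3,-10,6,0,0,0],[5,-5,-15,6,0,0,0],[5,-7,-20,6,0,0,0]]'; python3 - <<'E'
from h import *
S=snap('scene','s4');T=snap('top','t4')
a=cv2.resize(S['pixels'][235:425,320:510],(400,400));b=cv2.resize(T['pixels'][110:330,110:310],(400,400))
cv2.imwrite('pics/m4.png',np.hstack([a,b])[:,:,::-1])
u=np.array([.9893,.1461]);v=np.array([-.1461,.9893])
h=cv2.cvtColor(T['pixels'],cv2.COLOR_RGB2HSV);m=cv2.inRange(h,(10,50,205),(25,150,255))
k,l,st,ce=cv2.connectedComponentsWithStats(m)
for i in range(1,k):
    if 200<st[i,4]<1500 and 130<ce[i][0]<250 and 120<ce[i][1]<310:
        r=cv2.minAreaRect(np.argwhere(l==i)[:,::-1].astype(np.float32));P=plane(T,cv2.boxPoints(r),.056);q=P.mean(0)[:2]-[.6103,-.008];d=[P[1]-P[0],P[2]-P[1]];d=max(d,key=np.linalg.norm)
        print(ce[i].round(1),'tray x,y',(q@u).round(4),(q@v).round(4),'ang',np.degrees(np.arctan2(d[1],d[0])).round(1))
E
```

```text
t: 15.58
ee_pos: [0.6094, -0.0063, 0.1398]
tool_rot: [[-0.99, -0.144, -0.003], [-0.144, 0.99, 0.001], [0.003, 0.001, -1.0]]
wrist_force: [0.7, 0.4, 0.0]
opening: 0.0502
grip_force: 0.0
t: 16.2
ee_pos: [0.5394, -0.2079, 0.2004]
tool_rot: [[-0.99, -0.144, 0.001], [-0.144, 0.99, -0.0], [-0.001, -0.0, -1.0]]
wrist_force: [0.2, -0.8, -0.3]
opening: 0.0499
grip_force: 0.0
```

View pics/m4.png

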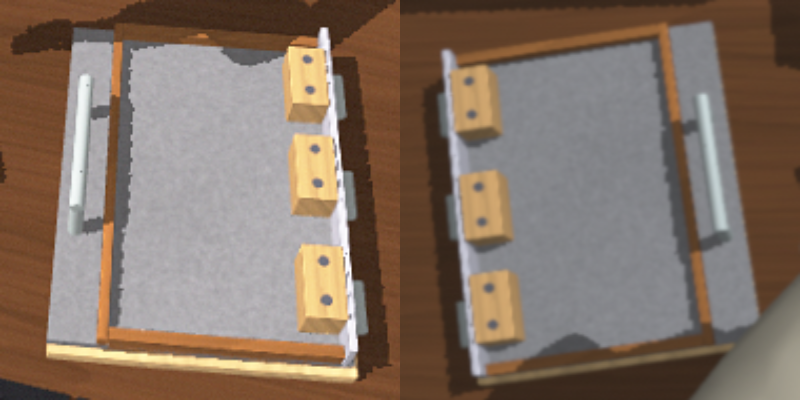

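The tray is flat, and all three cleats lie flush along the fence at right-panel (475,102), (485,207) and (496,307). The robot is clear of everything.

```bash
python3 -c "
from bench import job
print(job.job_done())"
```

```text
the job is handed in; nothing more can be done
None
```

I placed the loose cleat in the gap, tilted the tray to about 30° and lowered it flat; the last picture shows all three cleats in a row along the fence, and I handed the job in at about 16 s (no verdict was returned).

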